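Tighten the specimen bonding press

TASK

A stone specimen with a glass slide glued on it lies under the sprung foot of the blue bonding press. Screw the black knurled knob on top of the press down (clockwise from above), regripping as often as needed, until it is fully home and the foot holds the slide clamped; then let go. Do not shift the specimen or disturb the other things on the bench.

Things in the scene. Friction and masses are not known exactly. Their poses are not given: they have to be found in the camera images.
- press: Small press fixed to the bench: grey base plate 125 x 110 x 14 mm, at its back (own +x) a blue column 28 x 46 mm, from it a blue arm 34 mm wide over the specimen, its top 94 mm above the bench. Origin on the bench under the screw's axis; z up; its front (-x) is open. Behind it to the left a fixed microscope, 350 mm tall, fills x 0.54 to 0.82, y 0.06 to 0.24 m.
- knob (a joint): Knob angle in rad. 0: fully home (hard stop, steel collar 1 mm above the brass bushing); grows counter-clockwise from above as the screw backs out. Starts at 7.5 to 9.5 (1.2 to 1.5 turns out). Right-hand thread: a clockwise turn lowers the knob 10 mm. Stays where left; friction about 0.06 N m, slightly more near home; pushing down does not turn it.
- knob_grip (a point): Point on the upright axis of the black knob, a round knurled cylinder 44 mm across, 34 mm tall, grippable at any yaw from above: 20 mm over its lower edge, 14 mm under its top. Moves with the knob: 129 mm above the bench when home, 141 to 144 at the start. When home the knob's lower edge is 15 mm above the arm (a 28 mm wide collar between). Nothing else stands as high within 7 cm.
- foot: Sprung round foot 26 mm wide under the screw, with a black rubber face; it sinks with the knob, meets the slide about 3.8 rad (0.6 turn) before home, and then a spring presses it on with 2.4 N growing to about 10 N at home. Origin on the bench under the foot when home; z up.
- specimen: Brown stone chip 28 x 44 x 20 mm with a clear glass slide 26 x 76 x 4 mm on it, together one loose piece of about 80 g, standing on the press's base plate under the foot between two low steel ledges. Origin at the centre of its underside, z up, the slide along its y.
- forceps: Steel forceps 132 mm long lying on the bench, left of the press; a bystander.
- pen_3: White pen 145 mm long lying on the bench, left of the press; a bystander.
- beaker: Clear beaker 54 mm wide and 68 mm tall on the bench at the left; a bystander. Origin at the centre of its underside.
- scalpel: Guarded scalpel with blue handle, 159 mm long, lying on the bench right of the press; a bystander.
- eraser: Blue and white eraser 19 x 42 x 12 mm on the bench, right of the press; a bystander.
- tally_counter: White hand tally counter 29 x 42 x 45 mm on the bench, right of the press; a bystander.
Not all that is in view belongs to the job. There is more than one size of the press; the one meant has the size given above.

How it is judged:
By the outcome, as a careful person would: the job done as asked, in the order asked, and still so for the second after the job is handed in, with the robot touching nothing.
It also fails if it takes over 67 s, if anything falls off the work surface, if the arm or the gripper's body presses on something with over 40 N, if the wrist force passes 120 N, or if a joint passes its speed limit or range.

ROBOT

A 6-joint arm with a two-finger parallel gripper is mounted at the origin on a cart in front of the work surface, level with it; the furniture and walls round the work are solid. World frame = base frame: x ahead of the robot, y to its left, z up, the work surface at z = 0. Lengths are in mm, angles in rad, forces in N, time in s.
With the tool pointing down it reaches from about 375 to 925 mm from the base axis. Payload 5.7 kg.
Tool frame: the origin (TCP) lies midway between the tips of the shut fingers; the grasp point (between the pads) lies 19 mm behind it; z points along the fingers, y is the direction in which the jaws open and shut (so a half turn about z gives the same grasp; the last joint's range is limited). The gripper opens to 85 mm and grips with 20 to 120 N. Pads are 22 mm wide; open, the fingers measure 114 mm over their backs; the gripper's body (76 mm by 85 mm) begins 54 mm behind the grasp point. The pads swing forward as they close: fully open they stand 13 mm farther back than shut.
Start: joints at [1.029, 0.359, 1.51, -0, 1.272, -0.115], TCP at [248.365, 546.148, 231.267] pointing down, gripper open.
Joint ranges: [-2.97, 2.97], [-1.01, 2.36], [0.21, 2.38], [-0.96, 4.11], [0.2, 2.71], [-2.98, 2.98]. Speed limits (rad/s): [2.39, 2.39, 3.14, 3.14, 3.14, 3.14].

INTERFACE

Orientations are given as a unit quaternion [x, y, z, w].
In Python, from plant import ctrl, cams gives the robot as it stands.
- The arm moves only by the tool move_arm, never from a script. Its argument "rows" is a list of rows, each an object of numbers: "tx", "ty", "tz": the shift along the world's x, y, z in mm; "ax", "ay", "az": the turn, a rotation vector about the world's x, y, z in degrees; "hand": the opening, from 0 (shut) to 1 (fully open). In form: [{"tx": .., "ty": .., "tz": .., "ax": .., "ay": .., "az": .., "hand": ..}, ...]. A call has 1 to 20 rows; each row is the pose to reach, as a shift and turn from the pose commanded when the call began; what a row does not reach only later rows make up. A row lasts 1/12 s, in which the tool goes at most 41.7 mm and 7.16 degrees, less where a joint would pass 70% of its speed; a pose out of reach is approached as far as the arm can. A call with a gripper value outside its range is refused whole. The fingers move at their own pace and stop on an object; "grip_force" is the grip in N (left out, the last holds). Time passes only in rows, so rows that repeat a pose let the fingers close. It gives the time, the measured TCP pose, the force and the opening at its end, in the units of the state.
- ctrl.sense(): the state, without advancing time (a new reading comes with each control period).
- cams.capture(name): name is "scene" or "side" or "wrist"; returns a dict with "image" (384x512x3 uint8, red, green, blue), "intrinsics" (3x3 intrinsics, pixels), "R" (3x3) and "t" (3): a world point X has camera coordinates R X + t. Camera axes: x right, y down, z forward; pixel columns grow to the right and rows downward; lengths in mm; the calibration is good to about 2 mm. A picture is of the moment at which its call begins. There is no depth.
- ctrl.close_job(): hands the job in, once; it reports no verdict.
The state is a dict: "time_s": time; "joint_pos": joint angles; "dq": joint speeds; "tau": joint torques, N m; "ee_pos": TCP position; "tcp_rot": TCP orientation; "ft_force": force on the tool from outside, world axes, zero at the start; "ft_torque": the same for the moment, N m; "width": finger opening in mm.
Only numpy, scipy, OpenCV 4.12 (cv2) and the standard library are available. Lean on these libraries where they do the work, as an engineer would, in place of code of your own. Each camera call takes 0.05 s, during which the arm holds its last target.

## Working session

There is one attempt and no reset: what is moved stays moved. The work goes in short steps, Python scripts to look and compute and a tool call to move; the robot and the scene stay as the last step left them, time stands still between calls to the robot, and variables do not carry over. Pictures are saved under pics/ and viewed, and the job is handed in when it is done.

Besides the shell and the picture viewer there is one more tool, called after "Request:" as a command line: name --argument value ..., lists and objects as JSON in quotes. move_arm: Moves the arm, as the interface text tells. Its arguments: {"type":"object","properties":{"rows":{"type":"array"},"grip_force":{"type":"number"}},"required":["rows"]}

```bash
mkdir -p pics; ls; cat > h.py <<'E'
import numpy as np, cv2, pickle
from plant import ctrl, cams
def cap(n,tag):
    c=cams.capture(n); cv2.imwrite(f'pics/{tag}.png',cv2.cvtColor(np.asarray(c['image']),cv2.COLOR_RGB2BGR)); pickle.dump({k:np.asarray(c[k]) for k in c},open(f'pics/{tag}.pkl','wb')); return c
def load(tag): return pickle.load(open(f'pics/{tag}.pkl','rb'))
def ray(c,u,v):
    R=c['R'];o=-R.T@c['t'].ravel();d=R.T@np.linalg.solve(c['intrinsics'],np.array([u,v,1.]));return o,d/np.linalg.norm(d)
def onz(c,u,v,z):
    o,d=ray(c,u,v);return o+d*(z-o[2])/d[2]
def proj(c,X):
    p=c['R']@np.asarray(X,float)+c['t'].ravel();p=c['intrinsics']@p;return p[:2]/p[2]
def tri(a,b):
    (o1,d1),(o2,d2)=a,b;A=np.c_[d1,-d2];s=np.linalg.lstsq(A,o2-o1,rcond=None)[0];p=o1+d1*s[0];q=o2+d2*s[1];return (p+q)/2,np.linalg.norm(p-q)
E
python3 - <<'E'
from h import *
for n in ['scene','side']:
    c=cap(n,n+'0')
print(ctrl.sense())
E
```

```text
pics
{'time_s': 0.1, 'joint_pos': array([ 1.02892852e+00,  3.59439258e-01,  1.51134406e+00, -5.93152079e-05,
        1.27251973e+00, -1.15122983e-01]), 'dq': array([-5.62778512e-04,  9.81947678e-06, -1.43304410e-03, -5.40631155e-04,
       -1.80866975e-03,  9.00873924e-04]), 'tau': array([-1.68888309e-04, -5.28655279e+01, -2.79348242e+01, -1.07412930e-04,
        4.99585658e-03, -1.96084864e-05]), 'ee_pos': array([248.05616108, 545.62720875, 230.52636066]), 'tcp_rot': array([ 2.11748413e-01,  9.77323834e-01, -8.18611497e-04, -2.49077709e-04]), 'ft_force': array([-0.03265305, -0.33934265,  0.35502071]), 'ft_torque': array([ 0.01846423,  0.00240652, -0.01666718]), 'width': 85.24699616961317}
```

View pics/scene0.png

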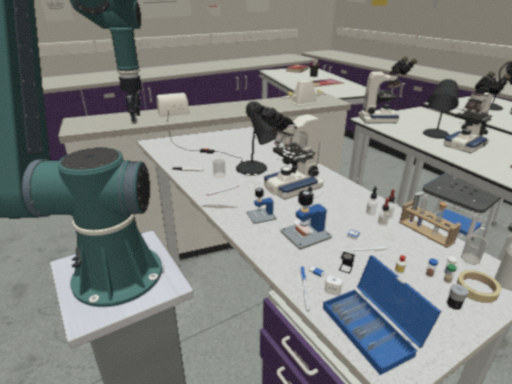

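View pics/side0.png

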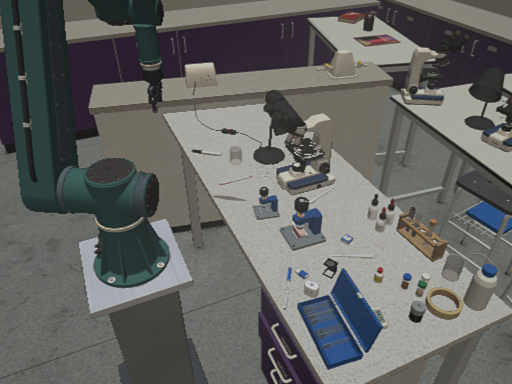

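Scene shows two blue presses: a small one at scene (262,205) / side (266,202), and a larger one at scene (308,220) / side (303,222). I'll check their sizes and enlarge both.

```bash
python3 - <<'E'
from h import *
ims=[]
for n,(x,y) in {'scene0':(235,175),'side0':(235,175)}.items():
    im=cv2.imread(f'pics/{n}.png')[y:y+80,x:x+105]; ims.append(cv2.resize(im,None,fx=7,fy=7,interpolation=cv2.INTER_CUBIC)[:, :735])
cv2.imwrite('pics/crop_scene.png',ims[0]);cv2.imwrite('pics/crop_side.png',ims[1])
E
```

```text
(no output)
```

View pics/crop_scene.png

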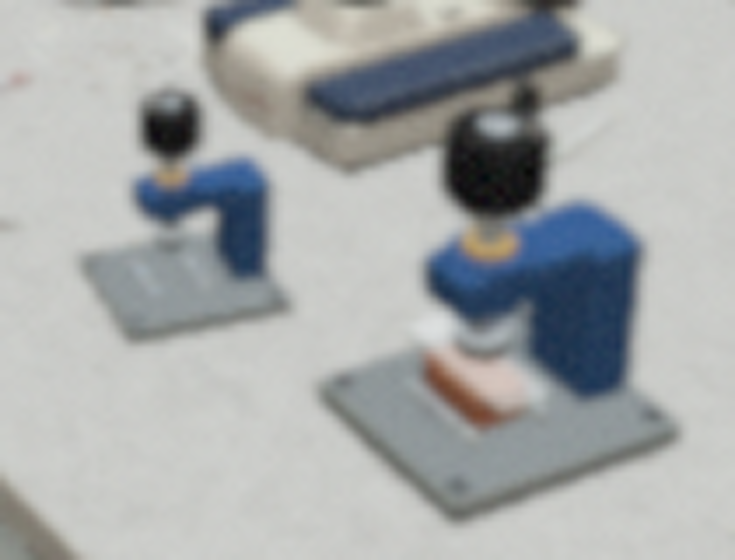

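View pics/crop_side.png

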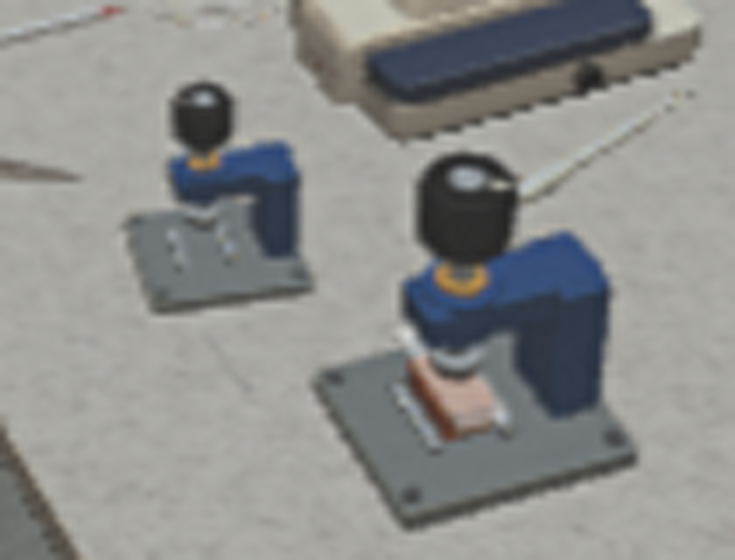

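```bash
python3 - <<'E'
from h import *
S,D=load('scene0'),load('side0')
f=lambda p:(235+(p[0]+.5)/7-.5,175+(p[1]+.5)/7-.5)
for nm,c,pts in [('scene',S,[(320,388),(458,512),(680,430)]),('side',D,[(315,378),(405,520),(637,450)])]:
    P=[onz(c,*f(p),14) for p in pts];print(nm,np.round(P,1).tolist(),[np.linalg.norm(P[i]-P[i+1]).round(1) for i in (0,1)])
for nm,c,pts in [('small scene',S,[(80,260),(135,335),(292,303)]),('small side',D,[(125,222),(155,308),(313,288)])]:
    P=[onz(c,*f(p),10) for p in pts];print(nm,[np.linalg.norm(P[i]-P[i+1]).round(1) for i in (0,1)])
# knob dark mask both
cs=[]
for c,(x0,y0,x1,y1) in [(S,(296,188,316,208)),(D,(292,194,311,214))]:
    g=c['image'].max(2)[y0:y1,x0:x1]; m=(g<75).astype(np.uint8)
    n,l,st,ce=cv2.connectedComponentsWithStats(m);i=1+np.argmax(st[1:,4]);print(st[i],ce[i]+[x0,y0]);
    x,y,w,h=st[i][:4];cs.append((x0+x+w/2-.5,y0+y+h/2-.5))
print(cs)
print('tri body',tri(ray(S,*cs[0]),ray(D,*cs[1])))
print('tri bushing',tri(ray(S,*f((491,245))),ray(D,*f((462,279)))))
print('tri top',tri(ray(S,*f((497,124))),ray(D,*f((470,178)))))
for c,u in ((S,(491,245)),(D,(462,279))): print(onz(c,*f(u),96))
for c,u in ((S,(497,124)),(D,(470,178))): print(onz(c,*f(u),157))
for c,u in zip((S,D),cs): print('body',onz(c,*u,140))
E
```

```text
scene [[483.9, -79.3, 14.0], [479.9, -184.1, 14.0], [599.3, -189.8, 14.0]] [np.float64(104.9), np.float64(119.6)]
side [[484.5, -78.1, 14.0], [478.5, -183.4, 14.0], [600.6, -187.5, 14.0]] [np.float64(105.5), np.float64(122.2)]
small scene [np.float64(71.6), np.float64(79.9)]
small side [np.float64(71.2), np.float64(81.7)]
[  3   3  14  15 142] [304.95774648 198.78873239]
[  3   3  14  16 155] [301.02580645 205.02580645]
[(np.float64(305.5), np.float64(198.0)), (np.float64(301.5), np.float64(204.5))]
tri body (array([ 533.67756511, -129.40696196,  139.6305826 ]), np.float64(0.40181727698888353))
tri bushing (array([ 529.95982757, -134.22420603,  103.35502724]), np.float64(0.4684745653602091))
tri top (array([ 532.79167874, -129.40870903,  158.66560454]), np.float64(0.7737231306762192))
[ 537.91546537 -125.45719033   96.        ]
[ 534.58395289 -126.31779528   96.        ]
[ 534.93077016 -126.52108446  157.        ]
[ 533.91282071 -128.09160686  157.        ]
body [ 533.18424113 -130.19901832  140.        ]
body [ 533.43633353 -129.53483582  140.        ]
```

The larger press at scene (308,220) / side (303,222) measures about 105 x 121 mm with its specimen under the foot. The small one is 71 x 80 mm and empty, so the larger press is the one meant. Next I check that the route is clear.

```bash
python3 - <<'E'
from h import *
S,D=load('scene0'),load('side0')
print('lamp base',onz(S,252,168,10),onz(D,270,156,10))
print('lamp head',tri(ray(S,262,120),ray(D,278,112)))
print('lamp head L',tri(ray(S,250,108),ray(D,268,97)))
print('lamp head R',tri(ray(S,288,130),ray(D,303,127)))
print('beaker',onz(S,218,172,0), 'microscope base corner',onz(S,285,194,0))
E
```

```text
lamp base [655.75055949 366.69488534  10.        ] [657.93337229 362.2896916   10.        ]
lamp head (array([670.9343081 , 319.1904337 , 232.61754486]), np.float64(3.7106688700595427))
lamp head L (array([669.63323298, 407.60939215, 259.18555377]), np.float64(5.17075755649731))
lamp head R (array([717.43984119, 205.37373832, 214.55128541]), np.float64(4.373098116226574))
beaker [523.50145759 427.28324888   0.        ] microscope base corner [650.69819149 121.36938827   0.        ]
```

Request:
move_arm --rows '[{"tx": 5,"ty": -15,"tz": 0,"az": 3,"hand": 1},{"tx": 14,"ty": -45,"tz": 0,"az": 8,"hand": 1},{"tx": 24,"ty": -78,"tz": 0,"az": 13,"hand": 1},{"tx": 34,"ty": -111,"tz": 0,"az": 18,"hand": 1},{"tx": 45,"ty": -144,"tz": 0,"az": 23,"hand": 1},{"tx": 55,"ty": -177,"tz": 0,"az": 28,"hand": 1},{"tx": 65,"ty": -210,"tz": 0,"az": 33,"hand": 1},{"tx": 76,"ty": -243,"tz": 0,"az": 38,"hand": 1},{"tx": 86,"ty": -276,"tz": 0,"az": 43,"hand": 1},{"tx": 96,"ty": -309,"tz": 0,"az": 48,"hand": 1},{"tx": 107,"ty": -342,"tz": 0,"az": 53,"hand": 1},{"tx": 117,"ty": -375,"tz": 0,"az": 58,"hand": 1},{"tx": 127,"ty": -408,"tz": 0,"az": 63,"hand": 1},{"tx": 138,"ty": -441,"tz": 0,"az": 68,"hand": 1},{"tx": 145,"ty": -465,"tz": 0,"az": 71,"hand": 1},{"tx": 150,"ty": -480,"tz": 0,"az": 74,"hand": 1},{"tx": 152,"ty": -486,"tz": 0,"az": 77,"hand": 1},{"tx": 152,"ty": -486,"tz": 0,"az": 78,"hand": 1}]'

```text
schema error: expected keys tx, ty, tz, ax, ay, az, hand
```

Request:
move_arm --rows '[{"tx": 5,"ty": -15,"tz": 0,"ax": 0,"ay": 0,"az": 3,"hand": 1},{"tx": 14,"ty": -45,"tz": 0,"ax": 0,"ay": 0,"az": 8,"hand": 1},{"tx": 24,"ty": -78,"tz": 0,"ax": 0,"ay": 0,"az": 13,"hand": 1},{"tx": 34,"ty": -111,"tz": 0,"ax": 0,"ay": 0,"az": 18,"hand": 1},{"tx": 45,"ty": -144,"tz": 0,"ax": 0,"ay": 0,"az": 23,"hand": 1},{"tx": 55,"ty": -177,"tz": 0,"ax": 0,"ay": 0,"az": 28,"hand": 1},{"tx": 65,"ty": -210,"tz": 0,"ax": 0,"ay": 0,"az": 33,"hand": 1},{"tx": 76,"ty": -243,"tz": 0,"ax": 0,"ay": 0,"az": 38,"hand": 1},{"tx": 86,"ty": -276,"tz": 0,"ax": 0,"ay": 0,"az": 43,"hand": 1},{"tx": 96,"ty": -309,"tz": 0,"ax": 0,"ay": 0,"az": 48,"hand": 1},{"tx": 107,"ty": -342,"tz": 0,"ax": 0,"ay": 0,"az": 53,"hand": 1},{"tx": 117,"ty": -375,"tz": 0,"ax": 0,"ay": 0,"az": 58,"hand": 1},{"tx": 127,"ty": -408,"tz": 0,"ax": 0,"ay": 0,"az": 63,"hand": 1},{"tx": 138,"ty": -441,"tz": 0,"ax": 0,"ay": 0,"az": 68,"hand": 1},{"tx": 145,"ty": -465,"tz": 0,"ax": 0,"ay": 0,"az": 71,"hand": 1},{"tx": 150,"ty": -480,"tz": 0,"ax": 0,"ay": 0,"az": 74,"hand": 1},{"tx": 152,"ty": -486,"tz": 0,"ax": 0,"ay": 0,"az": 77,"hand": 1},{"tx": 152,"ty": -486,"tz": 0,"ax": 0,"ay": 0,"az": 78,"hand": 1}]'

```text
time_s: 1.6
ee_pos: [400.7, 58.7, 231.1]
tcp_rot: [-0.45, 0.893, -0.0, -0.0]
ft_force: [-0.1, 0.2, -0.9]
width: 85.6
```

Request:
move_arm --rows '[{"tx": 8,"ty": -12,"tz": 0,"ax": 0,"ay": 0,"az": 0,"hand": 1},{"tx": 24,"ty": -34,"tz": 0,"ax": 0,"ay": 0,"az": 0,"hand": 1},{"tx": 43,"ty": -61,"tz": 0,"ax": 0,"ay": 0,"az": 0,"hand": 1},{"tx": 62,"ty": -88,"tz": 0,"ax": 0,"ay": 0,"az": 0,"hand": 1},{"tx": 81,"ty": -115,"tz": 0,"ax": 0,"ay": 0,"az": 0,"hand": 1},{"tx": 100,"ty": -142,"tz": 0,"ax": 0,"ay": 0,"az": 0,"hand": 1},{"tx": 117,"ty": -166,"tz": 0,"ax": 0,"ay": 0,"az": 0,"hand": 1},{"tx": 128,"ty": -181,"tz": 0,"ax": 0,"ay": 0,"az": 0,"hand": 1},{"tx": 133,"ty": -189,"tz": 0,"ax": 0,"ay": 0,"az": 0,"hand": 1},{"tx": 133,"ty": -189,"tz": 0,"ax": 0,"ay": 0,"az": 0,"hand": 1},{"tx": 133,"ty": -189,"tz": 0,"ax": 0,"ay": 0,"az": 0,"hand": 1}]'

```text
time_s: 2.52
ee_pos: [532.6, -127.8, 230.8]
tcp_rot: [-0.45, 0.893, 0.001, -0.0]
ft_force: [-0.4, -0.3, 0.7]
width: 85.6
```

```bash
python3 - <<'E'
from h import *
for n in ['wrist','side']: cap(n,n+'1')
s=ctrl.sense(); print(s['time_s'],s['joint_pos'],s['ee_pos'],s['tcp_rot'])
W=load('wrist1'); print(proj(W,[534,-129,157]),W['R'],-W['R'].T@W['t'].ravel())
E
```

```text
2.6167 [-3.61217689e-01  2.84189605e-01  1.62385085e+00  4.36233035e-04
  1.23507174e+00 -2.86746153e+00] [ 532.19796434 -127.24390219  231.03603876] [-4.50791268e-01  8.92629046e-01  6.99224859e-04 -3.61564065e-04]
[257.31612718 207.0334823 ] [[-0.80432905  0.59418186  0.00164419]
 [ 0.57053751  0.77154351  0.28143838]
 [ 0.16595702  0.22730714 -0.95957789]] [ 490.39057944 -184.99131152  373.47601732]
```

View pics/wrist1.png

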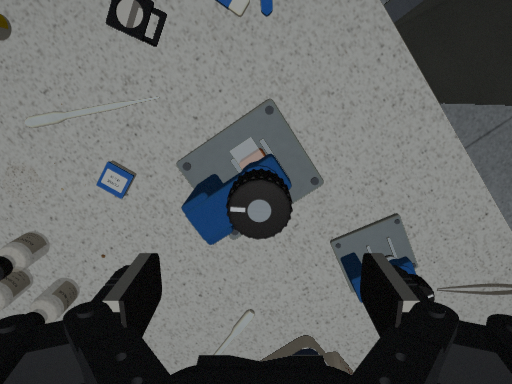

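View pics/side1.png

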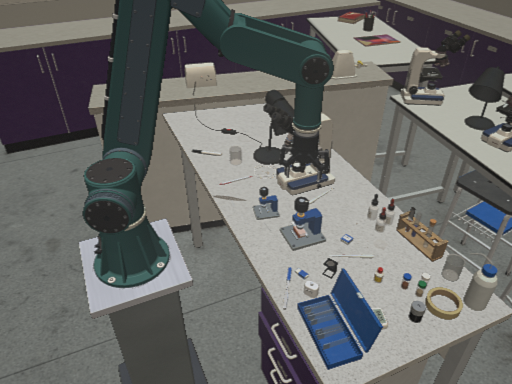

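The wrist view shows the knob at (260,208) with a grey hub at its centre and a white index mark at (238,210). The specimen's slide is visible at (250,155). I'll pin down the axis now.

```bash
python3 - <<'E'
from h import *
W=load('wrist1'); im=W['image']; hsv=cv2.cvtColor(im,cv2.COLOR_RGB2HSV)
x0,y0=215,165; v=hsv[y0:250,x0:305,2]; s=hsv[y0:250,x0:305,1]
m=((v>110)&(s<70)).astype(np.uint8)
n,l,st,ce=cv2.connectedComponentsWithStats(m)
for i in range(1,n):
    if st[i,4]>15: print('bright',st[i],ce[i]+[x0,y0])
h=[i for i in range(1,n) if np.linalg.norm(ce[i]+[x0,y0]-[260,210])<6 and st[i,4]>50][0]
c=ce[h]+[x0,y0]
for z in (154,157,160): print(z,onz(W,*c,z).round(1))
for t in ('scene','side'):
    pass
dm=(v<70).astype(np.uint8)
(cc,r)=cv2.minEnclosingCircle(max(cv2.findContours(dm,0,2)[0],key=cv2.contourArea)); print('dark',np.array(cc)+[x0,y0],r, onz(W,cc[0]+x0,cc[1]+y0,150).round(1))
S=load('scene0'); print('3D hub', tri(ray(W,*c),ray(S,305.5,192.4)))
cv2.imwrite('pics/w1crop.png',cv2.resize(cv2.cvtColor(im[130:260,170:330],cv2.COLOR_RGB2BGR),None,fx=4,fy=4,interpolation=cv2.INTER_CUBIC))
E
```

```text
bright [19  0 12  8 52] [239.07692308 167.23076923]
bright [   0   31   90   54 1717] [273.59697146 235.13803145]
bright [ 33  35  23  22 403] [258.8808933 210.4764268]
bright [15 42 15  5 64] [236.875   209.21875]
154 [ 535.2 -125.6  154. ]
157 [ 534.6 -126.4  157. ]
160 [ 534.  -127.2  160. ]
dark [250.5 199.5] 43.70936584472656 [ 535.9 -134.4  150. ]
3D hub (array([ 534.74027136, -126.35621952,  156.60483478]), np.float64(0.1423690085786203))
```

View pics/w1crop.png

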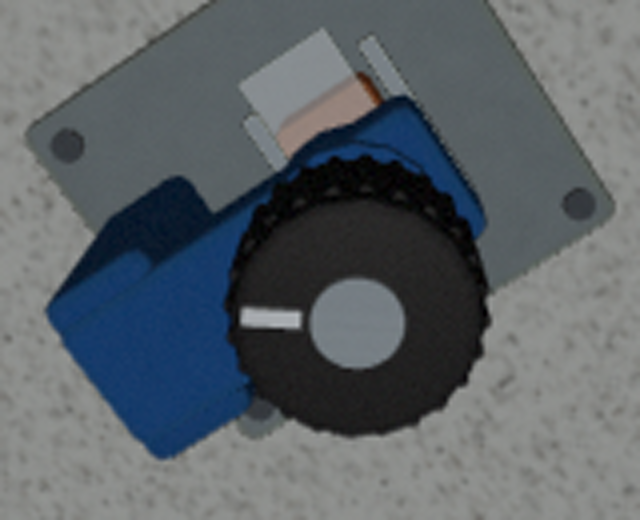

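Request:
move_arm --rows '[{"tx": 1,"ty": 1.5,"tz": -12,"ax": 0,"ay": 0,"az": 0,"hand": 1},{"tx": 1,"ty": 1.5,"tz": -32,"ax": 0,"ay": 0,"az": 0,"hand": 1},{"tx": 1,"ty": 1.5,"tz": -52,"ax": 0,"ay": 0,"az": 0,"hand": 1},{"tx": 1,"ty": 1.5,"tz": -70,"ax": 0,"ay": 0,"az": 0,"hand": 1},{"tx": 1,"ty": 1.5,"tz": -85,"ax": 0,"ay": 0,"az": 0,"hand": 1},{"tx": 1,"ty": 1.5,"tz": -98,"ax": 0,"ay": 0,"az": 0,"hand": 1},{"tx": 1,"ty": 1.5,"tz": -107,"ax": 0,"ay": 0,"az": 0,"hand": 1},{"tx": 1,"ty": 1.5,"tz": -110,"ax": 0,"ay": 0,"az": 0,"hand": 1},{"tx": 1,"ty": 1.5,"tz": -110,"ax": 0,"ay": 0,"az": 0,"hand": 1},{"tx": 1,"ty": 1.5,"tz": -110,"ax": 0,"ay": 0,"az": 0,"hand": 1}]' --grip_force 30

```text
time_s: 3.45
ee_pos: [534.6, -127.1, 121.9]
tcp_rot: [-0.451, 0.893, -0.0, 0.0]
ft_force: [0.3, 0.3, -0.7]
width: 85.5
```

```bash
python3 - <<'E'
from h import *
for n in ['side','wrist']: cap(n,n+'2')
s=ctrl.sense(); print(s['time_s'],s['joint_pos'],s['ee_pos'],s['ft_force'],s['ft_torque'])
im=cv2.imread('pics/side2.png')[150:250,240:370];cv2.imwrite('pics/side2c.png',cv2.resize(im,None,fx=5,fy=5,interpolation=cv2.INTER_CUBIC))
W=load('wrist1');a=onz(W,258.9,210.5,156.6);b=onz(W,236.9,209.2,156.6);print('mark deg',np.degrees(np.arctan2(*(b-a)[[1,0]])))
E
```

```text
3.55 [-3.59412333e-01  4.10996468e-01  1.74091268e+00 -1.57081121e-05
  9.87905917e-01 -2.86494472e+00] [ 535.01131992 -127.42317542  122.20084785] [0.02592207 1.55686254 1.09564189] [ 0.01129975 -0.00434849 -0.0032312 ]
mark deg -40.05382980960838
```

View pics/side2c.png

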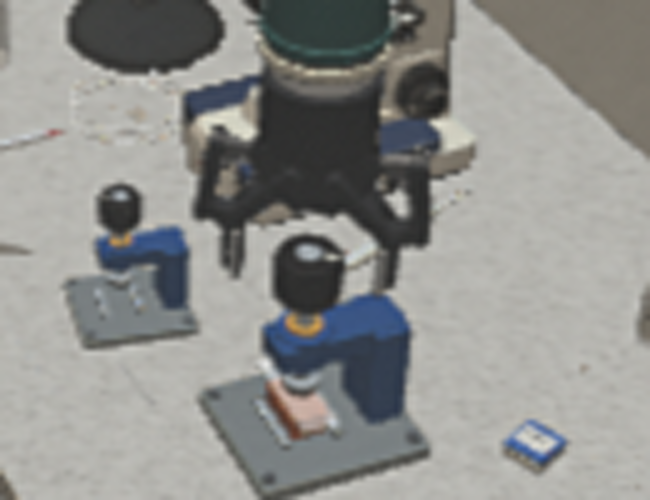

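View pics/wrist2.png

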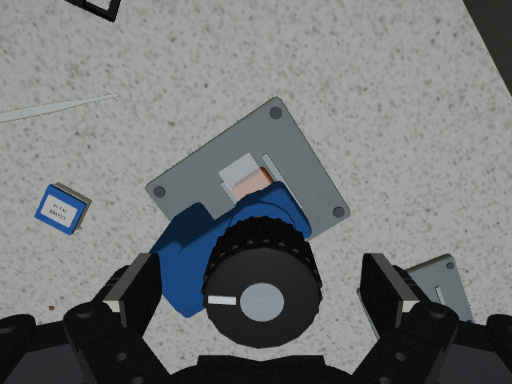

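The wrist view shows the knob at (262,295), centred between the pads at (135,300) and (385,300). I'll close on it now.

Request:
move_arm --rows '[{"tx": 0,"ty": 0,"tz": 0,"ax": 0,"ay": 0,"az": 0,"hand": 0},{"tx": 0,"ty": 0,"tz": 0,"ax": 0,"ay": 0,"az": 0,"hand": 0},{"tx": 0,"ty": 0,"tz": 0,"ax": 0,"ay": 0,"az": 0,"hand": 0},{"tx": 0,"ty": 0,"tz": 0,"ax": 0,"ay": 0,"az": 0,"hand": 0},{"tx": 0,"ty": 0,"tz": 0,"ax": 0,"ay": 0,"az": 0,"hand": 0},{"tx": 0,"ty": 0,"tz": 0,"ax": 0,"ay": 0,"az": 0,"hand": 0},{"tx": 0,"ty": 0,"tz": 0,"ax": 0,"ay": 0,"az": 0,"hand": 0},{"tx": 0,"ty": 0,"tz": 0,"ax": 0,"ay": 0,"az": 0,"hand": 0}]' --grip_force 30

```text
time_s: 4.22
ee_pos: [534.5, -127.4, 121.7]
tcp_rot: [-0.45, 0.893, -0.0, 0.0]
ft_force: [-0.6, 0.5, 5.8]
width: 43.3
```

```bash
python3 - <<'E'
from h import *
cap('wrist','wrist3')
s=ctrl.sense(); print(s['time_s'],s['joint_pos'],s['ee_pos'],s['ft_force'],s['ft_torque'],s['width'])
E
```

```text
4.2667 [-3.59705283e-01  4.11633443e-01  1.74146460e+00  8.80065929e-07
  9.88000434e-01 -2.86500877e+00] [ 534.49258908 -127.39335675  121.68725072] [-1.38368666  0.34954587  5.70891782] [ 0.07520694  0.19738282 -0.04408675] 43.09817511738892
```

View pics/wrist3.png

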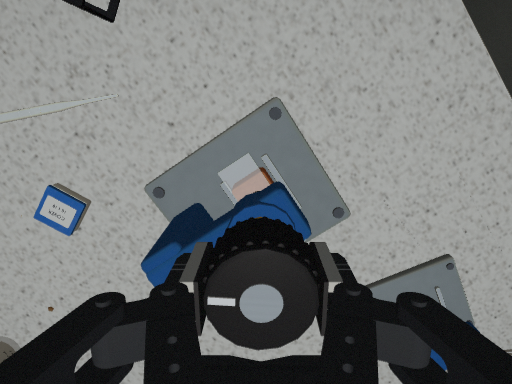

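Gripped at 43.3 mm with small side forces. First I turn 140° clockwise, following the thread down.

Request:
move_arm --rows '[{"tx": 0,"ty": 0,"tz": -0.1,"ax": 0,"ay": 0,"az": -4,"hand": 0},{"tx": 0,"ty": 0,"tz": -0.3,"ax": 0,"ay": 0,"az": -11,"hand": 0},{"tx": 0,"ty": 0,"tz": -0.5,"ax": 0,"ay": 0,"az": -18,"hand": 0},{"tx": 0,"ty": 0,"tz": -0.7,"ax": 0,"ay": 0,"az": -25,"hand": 0},{"tx": 0,"ty": 0,"tz": -0.9,"ax": 0,"ay": 0,"az": -32,"hand": 0},{"tx": 0,"ty": 0,"tz": -1.1,"ax": 0,"ay": 0,"az": -39,"hand": 0},{"tx": 0,"ty": 0,"tz": -1.3,"ax": 0,"ay": 0,"az": -46,"hand": 0},{"tx": 0,"ty": 0,"tz": -1.5,"ax": 0,"ay": 0,"az": -53,"hand": 0},{"tx": 0,"ty": 0,"tz": -1.7,"ax": 0,"ay": 0,"az": -60,"hand": 0},{"tx": 0,"ty": 0,"tz": -1.9,"ax": 0,"ay": 0,"az": -67,"hand": 0},{"tx": 0,"ty": 0,"tz": -2.1,"ax": 0,"ay": 0,"az": -74,"hand": 0},{"tx": 0,"ty": 0,"tz": -2.3,"ax": 0,"ay": 0,"az": -81,"hand": 0},{"tx": 0,"ty": 0,"tz": -2.4,"ax": 0,"ay": 0,"az": -88,"hand": 0},{"tx": 0,"ty": 0,"tz": -2.6,"ax": 0,"ay": 0,"az": -95,"hand": 0},{"tx": 0,"ty": 0,"tz": -2.8,"ax": 0,"ay": 0,"az": -102,"hand": 0},{"tx": 0,"ty": 0,"tz": -3.0,"ax": 0,"ay": 0,"az": -109,"hand": 0},{"tx": 0,"ty": 0,"tz": -3.2,"ax": 0,"ay": 0,"az": -116,"hand": 0},{"tx": 0,"ty": 0,"tz": -3.4,"ax": 0,"ay": 0,"az": -123,"hand": 0},{"tx": 0,"ty": 0,"tz": -3.6,"ax": 0,"ay": 0,"az": -130,"hand": 0},{"tx": 0,"ty": 0,"tz": -3.9,"ax": 0,"ay": 0,"az": -140,"hand": 0}]'

```text
time_s: 5.93
ee_pos: [534.4, -127.1, 117.8]
tcp_rot: [0.669, 0.743, 0.0, -0.0]
ft_force: [-1.1, 1.4, 7.5]
width: 43.2
```

```bash
python3 - <<'E'
from h import *
cap('wrist','wrist4')
s=ctrl.sense(); print(s['time_s'],s['joint_pos'],s['ee_pos'],s['ft_force'],s['ft_torque'],s['width'])
E
```

```text
5.9833 [-3.59419103e-01  4.16869983e-01  1.74482073e+00  5.73589581e-04
  9.79914606e-01 -4.56684862e-01] [ 534.47459729 -127.0305832   117.82994225] [-0.50368294  1.21248666  6.68497278] [ 0.2768141   0.42732418 -0.03390909] 43.68467831948989
```

View pics/wrist4.png

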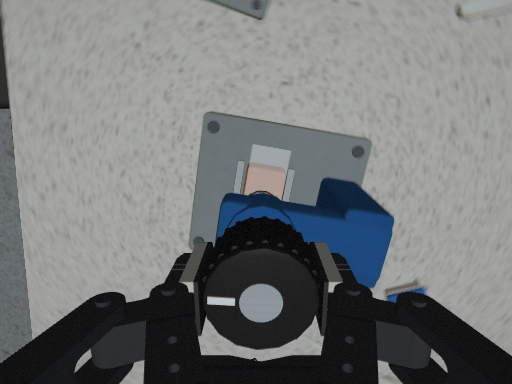

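The white mark is still at (218,301) in the gripper view, so the knob turned with the gripper without slipping. I keep turning.

Request:
move_arm --rows '[{"tx": 0,"ty": 0,"tz": -0.1,"ax": 0,"ay": 0,"az": -4,"hand": 0},{"tx": 0,"ty": 0,"tz": -0.3,"ax": 0,"ay": 0,"az": -11,"hand": 0},{"tx": 0,"ty": 0,"tz": -0.5,"ax": 0,"ay": 0,"az": -18,"hand": 0},{"tx": 0,"ty": 0,"tz": -0.7,"ax": 0,"ay": 0,"az": -25,"hand": 0},{"tx": 0,"ty": 0,"tz": -0.9,"ax": 0,"ay": 0,"az": -32,"hand": 0},{"tx": 0,"ty": 0,"tz": -1.1,"ax": 0,"ay": 0,"az": -39,"hand": 0},{"tx": 0,"ty": 0,"tz": -1.3,"ax": 0,"ay": 0,"az": -46,"hand": 0},{"tx": 0,"ty": 0,"tz": -1.5,"ax": 0,"ay": 0,"az": -53,"hand": 0},{"tx": 0,"ty": 0,"tz": -1.7,"ax": 0,"ay": 0,"az": -60,"hand": 0},{"tx": 0,"ty": 0,"tz": -1.9,"ax": 0,"ay": 0,"az": -67,"hand": 0},{"tx": 0,"ty": 0,"tz": -2.1,"ax": 0,"ay": 0,"az": -74,"hand": 0},{"tx": 0,"ty": 0,"tz": -2.3,"ax": 0,"ay": 0,"az": -81,"hand": 0},{"tx": 0,"ty": 0,"tz": -2.4,"ax": 0,"ay": 0,"az": -88,"hand": 0},{"tx": 0,"ty": 0,"tz": -2.6,"ax": 0,"ay": 0,"az": -95,"hand": 0},{"tx": 0,"ty": 0,"tz": -2.8,"ax": 0,"ay": 0,"az": -102,"hand": 0},{"tx": 0,"ty": 0,"tz": -3.0,"ax": 0,"ay": 0,"az": -109,"hand": 0},{"tx": 0,"ty": 0,"tz": -3.2,"ax": 0,"ay": 0,"az": -116,"hand": 0},{"tx": 0,"ty": 0,"tz": -3.4,"ax": 0,"ay": 0,"az": -123,"hand": 0},{"tx": 0,"ty": 0,"tz": -3.6,"ax": 0,"ay": 0,"az": -130,"hand": 0},{"tx": 0,"ty": 0,"tz": -3.8,"ax": 0,"ay": 0,"az": -137,"hand": 0}]'

```text
time_s: 7.65
ee_pos: [534.8, -127.3, 114.1]
tcp_rot: [0.937, -0.35, 0.0, -0.0]
ft_force: [-1.2, 1.2, 6.4]
width: 43.2
```

Request:
move_arm --rows '[{"tx": 0,"ty": 0,"tz": -0.2,"ax": 0,"ay": 0,"az": -7,"hand": 0},{"tx": 0,"ty": 0,"tz": -0.4,"ax": 0,"ay": 0,"az": -14,"hand": 0},{"tx": 0,"ty": 0,"tz": -0.6,"ax": 0,"ay": 0,"az": -21,"hand": 0},{"tx": 0,"ty": 0,"tz": -0.8,"ax": 0,"ay": 0,"az": -28,"hand": 0},{"tx": 0,"ty": 0,"tz": -1.0,"ax": 0,"ay": 0,"az": -35,"hand": 0},{"tx": 0,"ty": 0,"tz": -1.1,"ax": 0,"ay": 0,"az": -40,"hand": 0},{"tx": 0,"ty": 0,"tz": -1.1,"ax": 0,"ay": 0,"az": -40,"hand": 0}]'

```text
time_s: 8.23
ee_pos: [534.6, -127.4, 113.0]
tcp_rot: [0.761, -0.649, 0.0, -0.0]
ft_force: [-1.7, 0.5, 6.1]
width: 43.2
```

```bash
python3 - <<'E'
from h import *
cap('wrist','wrist5')
s=ctrl.sense(); print(s['time_s'],s['joint_pos'],s['ee_pos'],s['ft_force'],s['ft_torque'],s['width'])
E
```

```text
8.2833 [-3.59780491e-01  4.23434673e-01  1.74918837e+00  1.76859028e-04
  9.68219677e-01  2.61928674e+00] [ 534.63780513 -127.4340535   112.96055075] [-1.37645875  0.27724098  5.67218263] [ 0.09572981  0.24167673 -0.03314832] 43.021431367462434
```

View pics/wrist5.png

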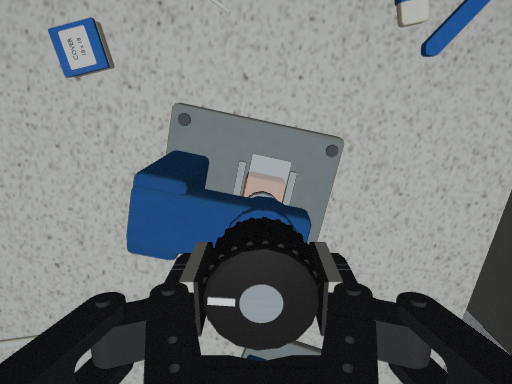

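314° turned so far without slip. I open, turn the wrist back about 270°, and regrip.

Request:
move_arm --rows '[{"tx": 0,"ty": 0,"tz": 0,"ax": 0,"ay": 0,"az": 0,"hand": 1},{"tx": 0,"ty": 0,"tz": 0,"ax": 0,"ay": 0,"az": 0,"hand": 1},{"tx": 0,"ty": 0,"tz": 0,"ax": 0,"ay": 0,"az": 0,"hand": 1},{"tx": 0,"ty": 0,"tz": 0,"ax": 0,"ay": 0,"az": 0,"hand": 1},{"tx": 0,"ty": 0,"tz": 0,"ax": 0,"ay": 0,"az": 0,"hand": 1},{"tx": 0,"ty": 0,"tz": 0,"ax": 0,"ay": 0,"az": 0,"hand": 1}]'

```text
time_s: 8.78
ee_pos: [534.3, -127.4, 112.3]
tcp_rot: [0.763, -0.647, -0.0, 0.0]
ft_force: [-0.4, -0.1, 0.4]
width: 85.4
```

```bash
python3 - <<'E'
from h import *
cap('wrist','wrist6')
s=ctrl.sense(); print(s['time_s'],s['ee_pos'],s['ft_force'],s['ft_torque'],s['width'])
E
```

```text
8.8333 [ 534.33835841 -127.36145751  112.36588092] [-0.24341363  0.66441857 -0.98141303] [-0.02194579 -0.00430955  0.00459916] 85.35640768977548
```

View pics/wrist6.png

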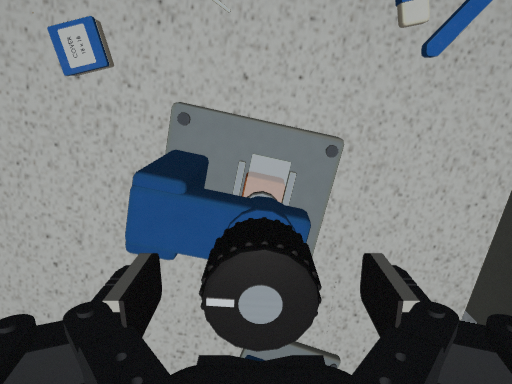

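Hand fully open at 85 mm, and the knob at (262,295) did not move. I turn back.

Request:
move_arm --rows '[{"tx": 0,"ty": 0,"tz": 0,"ax": 0,"ay": 0,"az": 4,"hand": 1},{"tx": 0,"ty": 0,"tz": 0,"ax": 0,"ay": 0,"az": 11,"hand": 1},{"tx": 0,"ty": 0,"tz": 0,"ax": 0,"ay": 0,"az": 18,"hand": 1},{"tx": 0,"ty": 0,"tz": 0,"ax": 0,"ay": 0,"az": 25,"hand": 1},{"tx": 0,"ty": 0,"tz": 0,"ax": 0,"ay": 0,"az": 32,"hand": 1},{"tx": 0,"ty": 0,"tz": 0,"ax": 0,"ay": 0,"az": 39,"hand": 1},{"tx": 0,"ty": 0,"tz": 0,"ax": 0,"ay": 0,"az": 46,"hand": 1},{"tx": 0,"ty": 0,"tz": 0,"ax": 0,"ay": 0,"az": 53,"hand": 1},{"tx": 0,"ty": 0,"tz": 0,"ax": 0,"ay": 0,"az": 60,"hand": 1},{"tx": 0,"ty": 0,"tz": 0,"ax": 0,"ay": 0,"az": 67,"hand": 1},{"tx": 0,"ty": 0,"tz": 0,"ax": 0,"ay": 0,"az": 74,"hand": 1},{"tx": 0,"ty": 0,"tz": 0,"ax": 0,"ay": 0,"az": 81,"hand": 1},{"tx": 0,"ty": 0,"tz": 0,"ax": 0,"ay": 0,"az": 88,"hand": 1},{"tx": 0,"ty": 0,"tz": 0,"ax": 0,"ay": 0,"az": 95,"hand": 1},{"tx": 0,"ty": 0,"tz": 0,"ax": 0,"ay": 0,"az": 102,"hand": 1},{"tx": 0,"ty": 0,"tz": 0,"ax": 0,"ay": 0,"az": 109,"hand": 1},{"tx": 0,"ty": 0,"tz": 0,"ax": 0,"ay": 0,"az": 116,"hand": 1},{"tx": 0,"ty": 0,"tz": 0,"ax": 0,"ay": 0,"az": 123,"hand": 1},{"tx": 0,"ty": 0,"tz": 0,"ax": 0,"ay": 0,"az": 130,"hand": 1},{"tx": 0,"ty": 0,"tz": 0,"ax": 0,"ay": 0,"az": 137,"hand": 1}]'

```text
time_s: 10.5
ee_pos: [534.4, -127.4, 112.4]
tcp_rot: [0.88, 0.475, -0.0, -0.0]
ft_force: [0.4, -0.2, 1.1]
width: 85.6
```

Request:
move_arm --rows '[{"tx": 0,"ty": 0,"tz": 0,"ax": 0,"ay": 0,"az": 7,"hand": 1},{"tx": 0,"ty": 0,"tz": 0,"ax": 0,"ay": 0,"az": 14,"hand": 1},{"tx": 0,"ty": 0,"tz": 0,"ax": 0,"ay": 0,"az": 21,"hand": 1},{"tx": 0,"ty": 0,"tz": 0,"ax": 0,"ay": 0,"az": 28,"hand": 1},{"tx": 0,"ty": 0,"tz": 0,"ax": 0,"ay": 0,"az": 35,"hand": 1},{"tx": 0,"ty": 0,"tz": 0,"ax": 0,"ay": 0,"az": 42,"hand": 1},{"tx": 0,"ty": 0,"tz": 0,"ax": 0,"ay": 0,"az": 49,"hand": 1},{"tx": 0,"ty": 0,"tz": 0,"ax": 0,"ay": 0,"az": 56,"hand": 1},{"tx": 0,"ty": 0,"tz": 0,"ax": 0,"ay": 0,"az": 63,"hand": 1},{"tx": 0,"ty": 0,"tz": 0,"ax": 0,"ay": 0,"az": 70,"hand": 1},{"tx": 0,"ty": 0,"tz": 0,"ax": 0,"ay": 0,"az": 77,"hand": 1},{"tx": 0,"ty": 0,"tz": 0,"ax": 0,"ay": 0,"az": 84,"hand": 1},{"tx": 0,"ty": 0,"tz": 0,"ax": 0,"ay": 0,"az": 91,"hand": 1},{"tx": 0,"ty": 0,"tz": 0,"ax": 0,"ay": 0,"az": 98,"hand": 1},{"tx": 0,"ty": 0,"tz": 0,"ax": 0,"ay": 0,"az": 105,"hand": 1},{"tx": 0,"ty": 0,"tz": 0,"ax": 0,"ay": 0,"az": 112,"hand": 1},{"tx": 0,"ty": 0,"tz": 0,"ax": 0,"ay": 0,"az": 119,"hand": 1},{"tx": 0,"ty": 0,"tz": 0,"ax": 0,"ay": 0,"az": 126,"hand": 1},{"tx": 0,"ty": 0,"tz": 0,"ax": 0,"ay": 0,"az": 133,"hand": 1},{"tx": 0,"ty": 0,"tz": 0,"ax": 0,"ay": 0,"az": 133,"hand": 1}]'

```text
time_s: 12.17
ee_pos: [534.4, -127.4, 112.4]
tcp_rot: [-0.084, 0.996, -0.0, -0.0]
ft_force: [0.3, -0.3, 0.0]
width: 85.6
```

Request:
move_arm --rows '[{"tx": 0,"ty": 0,"tz": 0,"ax": 0,"ay": 0,"az": 0,"hand": 0},{"tx": 0,"ty": 0,"tz": 0,"ax": 0,"ay": 0,"az": 0,"hand": 0},{"tx": 0,"ty": 0,"tz": 0,"ax": 0,"ay": 0,"az": 0,"hand": 0},{"tx": 0,"ty": 0,"tz": 0,"ax": 0,"ay": 0,"az": 0,"hand": 0},{"tx": 0,"ty": 0,"tz": 0,"ax": 0,"ay": 0,"az": 0,"hand": 0},{"tx": 0,"ty": 0,"tz": 0,"ax": 0,"ay": 0,"az": 0,"hand": 0},{"tx": 0,"ty": 0,"tz": 0,"ax": 0,"ay": 0,"az": 0,"hand": 0},{"tx": 0,"ty": 0,"tz": 0,"ax": 0,"ay": 0,"az": 0,"hand": 0}]' --grip_force 30

```text
time_s: 12.83
ee_pos: [534.4, -127.2, 112.6]
tcp_rot: [-0.082, 0.997, 0.0, 0.0]
ft_force: [-0.7, 1.1, 3.1]
width: 43.5
```

```bash
python3 - <<'E'
from h import *
cap('wrist','wrist7')
s=ctrl.sense(); print(s['time_s'],s['joint_pos'],s['ee_pos'],s['ft_force'],s['ft_torque'],s['width'])
E
```

```text
12.8833 [-3.59580082e-01  4.23909575e-01  1.74959231e+00  5.61676538e-05
  9.68088592e-01 -2.09392567e+00] [ 534.35892873 -127.25206543  112.58297615] [-0.79940997  1.49934713  2.91311802] [ 0.21722308  0.11186408 -0.06269831] 43.16229749041352
```

View pics/wrist7.png

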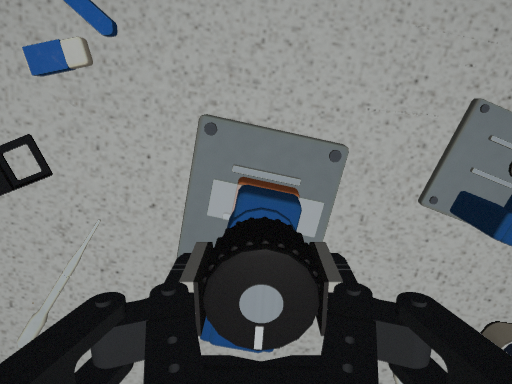

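Regripped at 43.2 mm, with the mark now at (258,338). I turn another 105°.

Request:
move_arm --rows '[{"tx": 0,"ty": 0,"tz": -0.1,"ax": 0,"ay": 0,"az": -4,"hand": 0},{"tx": 0,"ty": 0,"tz": -0.3,"ax": 0,"ay": 0,"az": -11,"hand": 0},{"tx": 0,"ty": 0,"tz": -0.5,"ax": 0,"ay": 0,"az": -18,"hand": 0},{"tx": 0,"ty": 0,"tz": -0.7,"ax": 0,"ay": 0,"az": -25,"hand": 0},{"tx": 0,"ty": 0,"tz": -0.9,"ax": 0,"ay": 0,"az": -32,"hand": 0},{"tx": 0,"ty": 0,"tz": -1.1,"ax": 0,"ay": 0,"az": -39,"hand": 0},{"tx": 0,"ty": 0,"tz": -1.3,"ax": 0,"ay": 0,"az": -46,"hand": 0},{"tx": 0,"ty": 0,"tz": -1.5,"ax": 0,"ay": 0,"az": -53,"hand": 0},{"tx": 0,"ty": 0,"tz": -1.7,"ax": 0,"ay": 0,"az": -60,"hand": 0},{"tx": 0,"ty": 0,"tz": -1.9,"ax": 0,"ay": 0,"az": -67,"hand": 0},{"tx": 0,"ty": 0,"tz": -2.1,"ax": 0,"ay": 0,"az": -74,"hand": 0},{"tx": 0,"ty": 0,"tz": -2.3,"ax": 0,"ay": 0,"az": -81,"hand": 0},{"tx": 0,"ty": 0,"tz": -2.4,"ax": 0,"ay": 0,"az": -88,"hand": 0},{"tx": 0,"ty": 0,"tz": -2.6,"ax": 0,"ay": 0,"az": -95,"hand": 0},{"tx": 0,"ty": 0,"tz": -2.8,"ax": 0,"ay": 0,"az": -102,"hand": 0},{"tx": 0,"ty": 0,"tz": -2.9,"ax": 0,"ay": 0,"az": -105,"hand": 0},{"tx": 0,"ty": 0,"tz": -2.9,"ax": 0,"ay": 0,"az": -105,"hand": 0}]'

```text
time_s: 14.3
ee_pos: [534.5, -127.1, 109.7]
tcp_rot: [0.742, 0.671, 0.0, -0.0]
ft_force: [-0.6, 1.7, 3.2]
width: 43.2
```

```bash
python3 - <<'E'
from h import *
cap('wrist','wrist8')
s=ctrl.sense(); print(s['time_s'],s['joint_pos'],s['ee_pos'],s['ft_force'],s['ft_torque'],s['width'])
E
```

```text
14.35 [-3.59496782e-01  4.27894801e-01  1.75193685e+00  4.47715818e-04
  9.61718932e-01 -2.62871256e-01] [ 534.49203678 -127.12581437  109.72522124] [0.61215515 2.37002267 3.90009862] [ 0.45244468  0.12171666 -0.06755889] 43.09325197721292
```

View pics/wrist8.png

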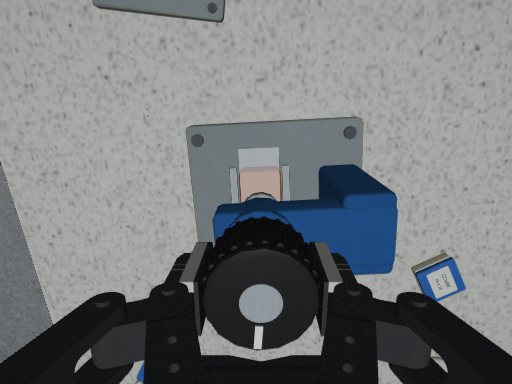

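The mark is still at (258,338), so there has been no slip at 419° in total. From here I step in small chunks and watch the moment about z.

Request:
move_arm --rows '[{"tx": 0,"ty": 0,"tz": -0.2,"ax": 0,"ay": 0,"az": -6,"hand": 0},{"tx": 0,"ty": 0,"tz": -0.3,"ax": 0,"ay": 0,"az": -12,"hand": 0},{"tx": 0,"ty": 0,"tz": -0.5,"ax": 0,"ay": 0,"az": -18,"hand": 0},{"tx": 0,"ty": 0,"tz": -0.7,"ax": 0,"ay": 0,"az": -24,"hand": 0},{"tx": 0,"ty": 0,"tz": -0.8,"ax": 0,"ay": 0,"az": -30,"hand": 0},{"tx": 0,"ty": 0,"tz": -0.8,"ax": 0,"ay": 0,"az": -30,"hand": 0}]'

```text
time_s: 14.85
ee_pos: [534.6, -127.1, 108.9]
tcp_rot: [0.89, 0.456, 0.0, -0.0]
ft_force: [0.5, 2.0, 4.4]
width: 43.0
```

```bash
python3 - <<'E'
from h import *
s=ctrl.sense(); print(s['time_s'],s['joint_pos'][5],s['tcp_rot'],s['ee_pos'],s['ft_force'],s['ft_torque'],s['tau'][5])
E
```

```text
14.85 0.2635640156034438 [ 8.89898847e-01  4.56157847e-01  2.25160202e-04 -1.01369750e-04] [ 534.55395588 -127.14372555  108.89383536] [0.53853222 2.03075765 4.38999055] [ 0.48614157  0.10587099 -0.07526191] 1.3974400609731674
```

Request:
move_arm --rows '[{"tx": 0,"ty": 0,"tz": -0.2,"ax": 0,"ay": 0,"az": -6,"hand": 0},{"tx": 0,"ty": 0,"tz": -0.3,"ax": 0,"ay": 0,"az": -12,"hand": 0},{"tx": 0,"ty": 0,"tz": -0.5,"ax": 0,"ay": 0,"az": -18,"hand": 0},{"tx": 0,"ty": 0,"tz": -0.6,"ax": 0,"ay": 0,"az": -20,"hand": 0},{"tx": 0,"ty": 0,"tz": -0.6,"ax": 0,"ay": 0,"az": -20,"hand": 0}]'

```text
time_s: 15.27
ee_pos: [534.6, -127.2, 108.3]
tcp_rot: [0.955, 0.297, 0.0, -0.0]
ft_force: [0.1, 2.5, 4.7]
width: 43.1
```

```bash
python3 - <<'E'
from h import *
cap('wrist','wrist9')
s=ctrl.sense(); print(s['time_s'],s['joint_pos'][5],s['tcp_rot'],s['ee_pos'],s['ft_force'],s['ft_torque'],s['tau'][5])
E
```

```text
15.3167 0.6063493801547586 [ 9.54670323e-01  2.97665088e-01  2.30377382e-04 -1.26233379e-04] [ 534.57966416 -127.18251424  108.32698253] [0.44285262 3.65889559 4.0051458 ] [ 0.62217767  0.05543524 -0.04963374] 0.20878958981484175
```

View pics/wrist9.png

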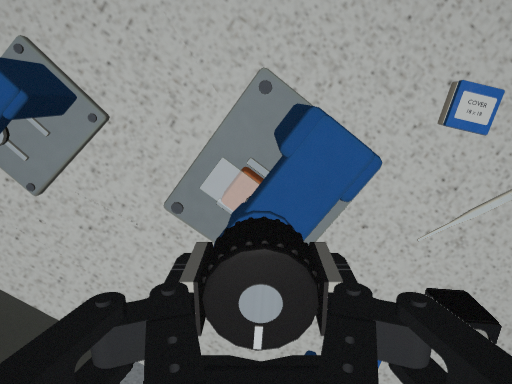

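Mark unchanged and no stop yet at 469°. I continue.

Request:
move_arm --rows '[{"tx": 0,"ty": 0,"tz": -0.1,"ax": 0,"ay": 0,"az": -4,"hand": 0},{"tx": 0,"ty": 0,"tz": -0.2,"ax": 0,"ay": 0,"az": -8,"hand": 0},{"tx": 0,"ty": 0,"tz": -0.3,"ax": 0,"ay": 0,"az": -12,"hand": 0},{"tx": 0,"ty": 0,"tz": -0.4,"ax": 0,"ay": 0,"az": -15,"hand": 0},{"tx": 0,"ty": 0,"tz": -0.4,"ax": 0,"ay": 0,"az": -15,"hand": 0}]'

```text
time_s: 15.73
ee_pos: [534.6, -127.2, 107.9]
tcp_rot: [0.986, 0.169, 0.0, -0.0]
ft_force: [0.3, 3.0, 4.8]
width: 43.2
```

```bash
python3 - <<'E'
from h import *
s=ctrl.sense(); print(s['time_s'],s['joint_pos'][5],s['tcp_rot'],s['ee_pos'],s['ft_force'],s['ft_torque'],s['tau'][5])
E
```

```text
15.7333 0.8706803047022212 [ 9.85574663e-01  1.69240962e-01  2.60885979e-04 -1.14510327e-04] [ 534.618202   -127.23805644  107.90331111] [0.26310754 3.03968341 4.78839633] [ 0.69453397  0.03055289 -0.05870384] 0.7114855013787746
```

Request:
move_arm --rows '[{"tx": 0,"ty": 0,"tz": -0.1,"ax": 0,"ay": 0,"az": -4,"hand": 0},{"tx": 0,"ty": 0,"tz": -0.2,"ax": 0,"ay": 0,"az": -8,"hand": 0},{"tx": 0,"ty": 0,"tz": -0.3,"ax": 0,"ay": 0,"az": -12,"hand": 0},{"tx": 0,"ty": 0,"tz": -0.4,"ax": 0,"ay": 0,"az": -15,"hand": 0},{"tx": 0,"ty": 0,"tz": -0.4,"ax": 0,"ay": 0,"az": -15,"hand": 0}]'

```text
time_s: 16.15
ee_pos: [534.7, -127.3, 107.5]
tcp_rot: [0.999, 0.039, 0.0, -0.0]
ft_force: [0.8, 3.9, 4.9]
width: 43.4
```

```bash
python3 - <<'E'
from h import *
cap('wrist','wrist10')
s=ctrl.sense(); print(s['time_s'],s['joint_pos'][5],s['tcp_rot'],s['ee_pos'],s['ft_force'],s['ft_torque'],s['tau'][5])
E
```

```text
16.2 1.130042857421016 [ 9.99185419e-01  4.03535809e-02  2.61218625e-04 -1.40465610e-04] [ 534.61068787 -127.24998431  107.48220341] [1.5622798  2.56209298 6.23790479] [ 0.69713095 -0.03901549 -0.06958851] 0.29474244453012943
```

View pics/wrist10.png

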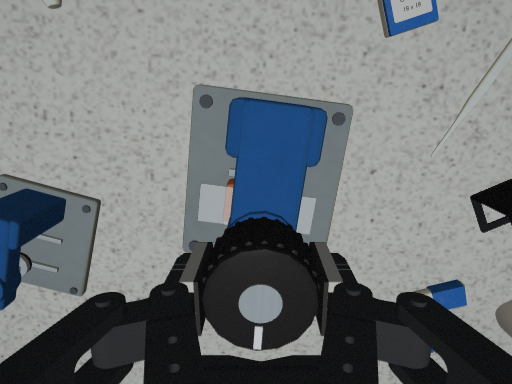

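Still turning freely at about 499°. I go on.

Request:
move_arm --rows '[{"tx": 0,"ty": 0,"tz": -0.1,"ax": 0,"ay": 0,"az": -4,"hand": 0},{"tx": 0,"ty": 0,"tz": -0.2,"ax": 0,"ay": 0,"az": -8,"hand": 0},{"tx": 0,"ty": 0,"tz": -0.3,"ax": 0,"ay": 0,"az": -12,"hand": 0},{"tx": 0,"ty": 0,"tz": -0.4,"ax": 0,"ay": 0,"az": -15,"hand": 0},{"tx": 0,"ty": 0,"tz": -0.4,"ax": 0,"ay": 0,"az": -15,"hand": 0}]'

```text
time_s: 16.62
ee_pos: [534.1, -127.4, 107.1]
tcp_rot: [0.996, -0.091, -0.0, 0.0]
ft_force: [-1.0, 3.0, 4.6]
width: 43.1
```

```bash
python3 - <<'E'
from h import *
s=ctrl.sense(); print(s['time_s'],s['joint_pos'][5],s['tcp_rot'],s['ee_pos'],s['ft_force'],s['ft_torque'],s['tau'][5])
E
```

```text
16.6167 1.3929859566402458 [ 9.95894411e-01 -9.05219484e-02 -2.06014409e-04  2.35919207e-04] [ 534.10935927 -127.35533876  107.10153724] [-1.0390352   3.02143511  4.60345952] [0.47319387 0.11967797 0.57085871] 1.3407690078020096
```

The moment about z jumped from -0.07 to +0.57 N m, which looks like the stop. I check for slip or home.

```bash
python3 - <<'E'
from h import *
cap('wrist','wrist11');cap('side','side11');cap('scene','scene11')
s=ctrl.sense(); print(s['time_s'],s['ft_force'],s['ft_torque'])
for t in ('wrist8','wrist10','wrist11'):
    W=load(t);hsv=cv2.cvtColor(W['image'],cv2.COLOR_RGB2HSV);m=((hsv[...,2]>110)&(hsv[...,1]<70)).astype(np.uint8)[275:355,225:300]
    n,l,st,ce=cv2.connectedComponentsWithStats(m)
    print(t,[(ce[i]+[225,275]).round(1).tolist()+[int(st[i,4])] for i in range(1,n) if 40<st[i,4]<2500])
im=cv2.imread('pics/side11.png')[180:255,270:350];cv2.imwrite('pics/side11c.png',cv2.resize(im,None,fx=7,fy=7,interpolation=cv2.INTER_CUBIC))
E
```

```text
16.7667 [-1.33820597  2.85626404  5.07709871] [0.42133587 0.15517724 0.43655544]
wrist8 [[260.5, 303.2, 1331], [262.3, 346.6, 853]]
wrist10 [[260.0, 303.5, 1320], [262.3, 346.7, 831]]
wrist11 [[259.8, 302.9, 1339], [264.3, 346.5, 867]]
```

View pics/side11c.png

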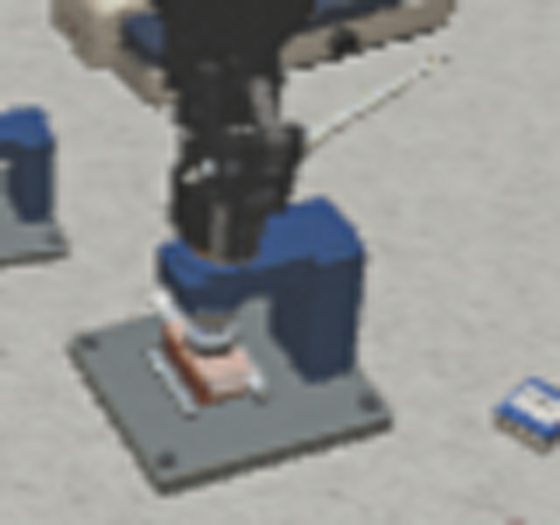

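View pics/wrist11.png

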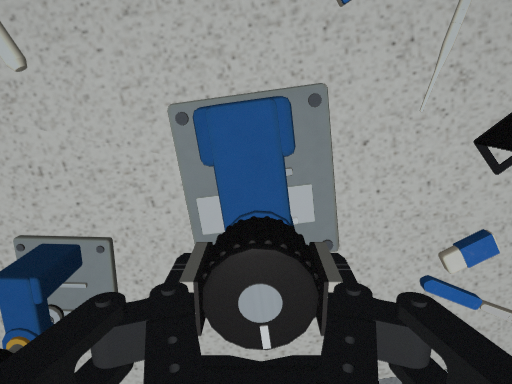

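The mark shifted in the gripper from (258,338) to (265,337), about 10° of slip. So the knob stopped at about 504° (8.8 rad), which agrees with the initial 156.6 mm top height minus 14 mm. To confirm, I give one more small turn with a slightly firmer grip.

Request:
move_arm --rows '[{"tx": 0,"ty": 0,"tz": 0.3,"ax": 0,"ay": 0,"az": 0,"hand": 0},{"tx": 0,"ty": 0,"tz": 0.3,"ax": 0,"ay": 0,"az": -3,"hand": 0},{"tx": 0,"ty": 0,"tz": 0.3,"ax": 0,"ay": 0,"az": -6,"hand": 0},{"tx": 0,"ty": 0,"tz": 0.3,"ax": 0,"ay": 0,"az": -9,"hand": 0},{"tx": 0,"ty": 0,"tz": 0.3,"ax": 0,"ay": 0,"az": -9,"hand": 0}]' --grip_force 40

```text
time_s: 17.18
ee_pos: [533.7, -127.1, 107.0]
tcp_rot: [0.986, -0.168, -0.001, 0.0]
ft_force: [-0.4, 4.2, 3.4]
width: 43.0
```

```bash
python3 - <<'E'
from h import *
cap('wrist','wrist12')
s=ctrl.sense(); print(s['time_s'],s['joint_pos'][5],s['ee_pos'],s['ft_force'],s['ft_torque'])
ims=[cv2.imread(f'pics/wrist{i}.png')[270:355,200:325] for i in (10,11,12)]
cv2.imwrite('pics/cmp.png',cv2.resize(np.hstack(ims),None,fx=2,fy=2))
E
```

```text
17.2333 1.5485857098876616 [ 533.7275553  -127.12319968  107.02098279] [-0.70446577  3.64771581  3.57544027] [0.51335885 0.10789162 0.91191825]
```

View pics/cmp.png

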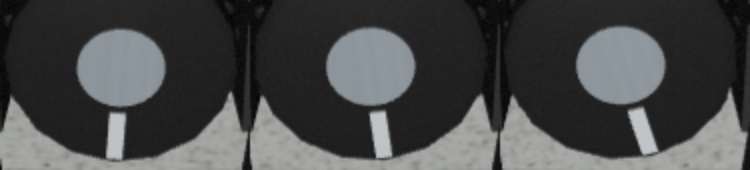

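Another 9° of wrist turn moved the mark another ~9° in the gripper at 0.91 N m, so the knob is hard home. I let go and rise.

Request:
move_arm --rows '[{"tx": 0,"ty": 0,"tz": 0,"ax": 0,"ay": 0,"az": 0,"hand": 1},{"tx": 0,"ty": 0,"tz": 0,"ax": 0,"ay": 0,"az": 0,"hand": 1},{"tx": 0,"ty": 0,"tz": 0,"ax": 0,"ay": 0,"az": 0,"hand": 1},{"tx": 0,"ty": 0,"tz": 0,"ax": 0,"ay": 0,"az": 0,"hand": 1},{"tx": 0,"ty": 0,"tz": 0,"ax": 0,"ay": 0,"az": 0,"hand": 1},{"tx": 0,"ty": 0,"tz": 0,"ax": 0,"ay": 0,"az": 0,"hand": 1},{"tx": 0,"ty": 0,"tz": 8,"ax": 0,"ay": 0,"az": 0,"hand": 1},{"tx": 0,"ty": 0,"tz": 24,"ax": 0,"ay": 0,"az": 0,"hand": 1},{"tx": 0,"ty": 0,"tz": 45,"ax": 0,"ay": 0,"az": 0,"hand": 1},{"tx": 0,"ty": 0,"tz": 66,"ax": 0,"ay": 0,"az": 0,"hand": 1},{"tx": 0,"ty": 0,"tz": 87,"ax": 0,"ay": 0,"az": 0,"hand": 1},{"tx": 0,"ty": 0,"tz": 104,"ax": 0,"ay": 0,"az": 0,"hand": 1},{"tx": 0,"ty": 0,"tz": 114,"ax": 0,"ay": 0,"az": 0,"hand": 1},{"tx": 0,"ty": 0,"tz": 120,"ax": 0,"ay": 0,"az": 0,"hand": 1},{"tx": 0,"ty": 0,"tz": 120,"ax": 0,"ay": 0,"az": 0,"hand": 1},{"tx": 0,"ty": 0,"tz": 120,"ax": 0,"ay": 0,"az": 0,"hand": 1}]'

```text
time_s: 18.57
ee_pos: [534.1, -127.2, 226.9]
tcp_rot: [0.985, -0.17, -0.0, -0.0]
ft_force: [0.3, -0.5, -0.8]
width: 85.5
```

```bash
python3 - <<'E'
from h import *
for n in ('wrist','side','scene'): cap(n,n+'13')
s=ctrl.sense(); print(s['time_s'],s['joint_pos'][5],s['ee_pos'],s['ft_force'],s['ft_torque'],s['width'])
ims=[cv2.resize(cv2.imread(f'pics/{n}.png')[175:255,235:340],None,fx=3.7,fy=3.7,interpolation=cv2.INTER_CUBIC) for n in ('scene0','scene13','side0','side13')]
cv2.imwrite('pics/cmp2.png',np.vstack([np.hstack(ims[:2]),np.hstack(ims[2:])]))
E
```

```text
18.7167 1.553306249412475 [ 533.57167903 -127.07304319  226.04558513] [-0.82631881  0.17899748 -1.07679841] [ 0.06394974 -0.01055957  0.01396445] 85.48119255567147
```

View pics/cmp2.png

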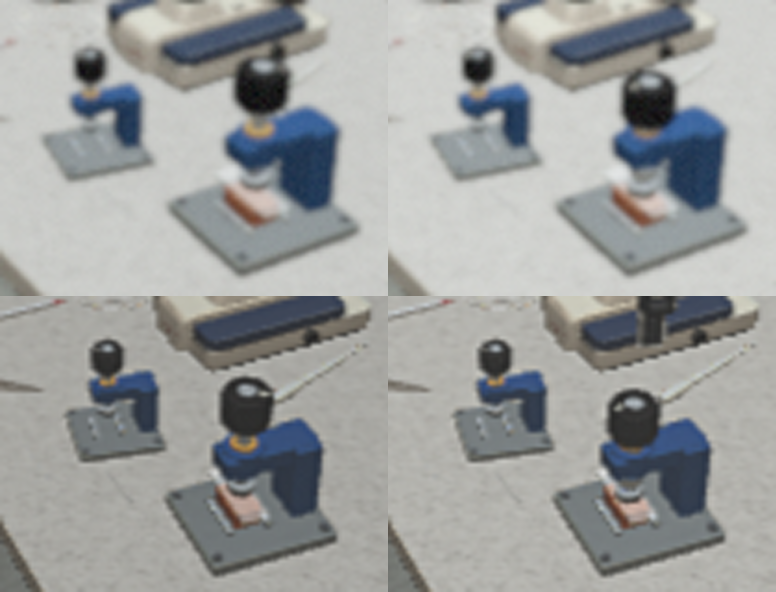

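View pics/wrist13.png

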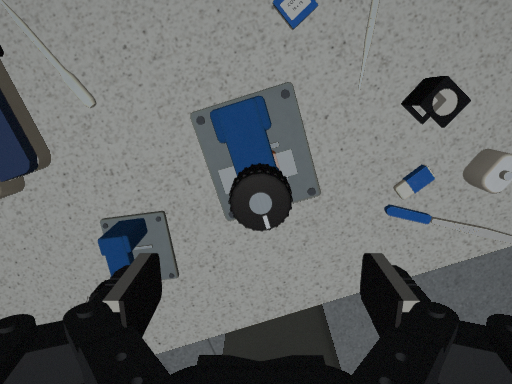

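The knob is down (the brass bushing is now hidden under it), the foot is on the slide, and the specimen and bystanders look unmoved. One numeric check, then I hand in.

```bash
python3 - <<'E'
from h import *
W=load('wrist13');hsv=cv2.cvtColor(W['image'],cv2.COLOR_RGB2HSV);m=((hsv[...,2]>110)&(hsv[...,1]<70)).astype(np.uint8)[165:235,232:292]
n,l,st,ce=cv2.connectedComponentsWithStats(m)
L=[(ce[i]+[232,165],st[i,4]) for i in range(1,n) if st[i,4]>30];print(L)
hub=min(L,key=lambda a:np.linalg.norm(a[0]-[260,203]))[0];mk=min(L,key=lambda a:np.linalg.norm(a[0]-[266,222]))[0]
a,b=onz(W,*hub,143),onz(W,*mk,143);print(a,'mark',np.degrees(np.arctan2(*(b-a)[[1,0]])))
# static-change check outside the robot and knob
for t,(x0,y0,x1,y1) in {'scene':(250,215,330,380),'side':(280,225,400,360)}.items():
    d=cv2.absdiff(cv2.imread(f'pics/{t}0.png'),cv2.imread(f'pics/{t}13.png')).max(2)[y0:y1,x0:x1];ys,xs=np.where(d>45);print(t,len(ys),list(zip(xs+x0,ys+y0))[:12])
print(ctrl.close_job())
E
```

```text
[(array([233.18, 173.82]), np.int32(50)), (array([285.44525547, 169.7810219 ]), np.int32(137)), (array([260.13136729, 202.96514745]), np.int32(373)), (array([264.24548736, 228.19314079]), np.int32(554)), (array([266.07407407, 221.48148148]), np.int32(54))]
[ 534.55901517 -126.60750541  143.        ] mark 177.40535361313806
scene 18 [(np.int64(301), np.int64(225)), (np.int64(302), np.int64(225)), (np.int64(303), np.int64(225)), (np.int64(304), np.int64(225)), (np.int64(305), np.int64(225)), (np.int64(306), np.int64(225)), (np.int64(300), np.int64(226)), (np.int64(300), np.int64(227)), (np.int64(301), np.int64(227)), (np.int64(302), np.int64(227)), (np.int64(303), np.int64(227)), (np.int64(304), np.int64(227))]
side 25 [(np.int64(302), np.int64(225)), (np.int64(296), np.int64(226)), (np.int64(299), np.int64(226)), (np.int64(300), np.int64(226)), (np.int64(301), np.int64(226)), (np.int64(297), np.int64(227)), (np.int64(298), np.int64(227)), (np.int64(302), np.int64(227)), (np.int64(296), np.int64(228)), (np.int64(298), np.int64(228)), (np.int64(299), np.int64(228)), (np.int64(300), np.int64(228))]
the job is handed in; nothing more can be done
None
```

I screwed the larger press's knob down to its hard stop in two grips, about 503° (8.8 rad) clockwise, then let go and backed off 120 mm. The job was handed in at about 19 s.

- **Fully home:** at the end the knob stopped turning and the pads slipped on it, with the moment rising from about 0 to 0.9 N m. The white index mark ended at 177° in the world, against 176° expected from that turn. The travel also fits the knob's measured starting height of about 157 mm at its top.
- **Clamped and undisturbed:** the pictures show the foot down on the slide. In the checked areas around the press and to its right, the only changed pixels listed were at the foot and slide. I compared the left side only by eye, and only near the press (the beaker was not rechecked); I saw no change there.
- **Forces:** the readings I took stayed under about 8 N, and none of the checks disagreed.

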